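Clamp an album hinge in the gluing jig

ROBOT

A 6-joint arm with a two-finger parallel gripper is mounted at the origin on a cart in front of the work surface, level with it; the furniture and walls round the work are solid. World frame = base frame: x ahead of the robot, y to its left, z up, the work surface at z = 0. Lengths are in m, angles in degrees, forces in N, time in s.
With the tool pointing down it reaches from about 0.375 to 0.9 m from the base axis. Payload 3.1 kg.
Tool frame: the origin (TCP) lies at the very end of the fingers, on their centre line; the grasp point (between the pads) lies behind it (bot.grip_depth is the z of the grasp point in the tool frame, in m); z points along the fingers, y is the direction in which the jaws open and shut (so a half turn about z gives the same grasp; the last joint's range is limited). The gripper opens to 87 mm and grips with 3 to 60 N. Pads are 19 mm wide; open, the fingers measure 117 mm over their backs; the gripper's body (75 mm by 190 mm) begins 51 mm behind the grasp point.
Start: joints at [60.247, 30.224, 82.088, -0, 67.689, -10.227], TCP at [0.209, 0.589, 0.223] pointing down, gripper open.
Joint ranges: [-176.69, 176.69], [-43.24, 126.21], [12.49, 139.97], [-82, 262], [0, 151.66], [-163.58, 163.58]. Speed limits (degrees/s): [159.86, 159.86, 180, 180, 180, 180].

INTERFACE

Orientations are given as a 3x3 rotation matrix whose columns are the frame's x, y, z axes.
In Python, from rig import bot, vision gives the robot as it stands. The module is installed in compiled form; this text tells all that it offers.
- The arm moves only by the shell command python3 -m jog 'ROWS'. ROWS is JSON, a list of rows, each a list of 3 entries, a list of its own where there are three numbers: the shift along the tool's x, y, z in mm, then the turn, a rotation vector about the tool's x, y, z in degrees, then the closure, from 0 (fully open) to 1 (shut). In form: [[[dx, dy, dz], [wx, wy, wz], fingers], ...]. A call has 1 to 12 rows; each row is the pose to reach, as a shift and turn from the pose commanded when the call began, along the tool's axes at that moment; what a row does not reach only later rows make up. A row lasts 1/12 s, in which the tool goes at most 41.7 mm and 7.16 degrees, less where a joint would pass 70% of its speed; a pose out of reach is approached as far as the arm can. A call with a gripper value outside its range is refused whole. The fingers move at their own pace and stop on an object; the grip force is fixed at half the most. Time passes only in rows, so rows that repeat a pose let the fingers close. It gives the time, the measured TCP pose, the force and the opening at its end, in the units of the state.
- bot.read_state(): the state, without advancing time (a new reading comes with each control period).
- vision.capture(name): name is "side" or "top" or "wrist"; returns the picture (480x640x3 uint8, red, green, blue); there is no depth.
- vision.camera_info(name): a dict with "intrinsics" (3x3 intrinsics, pixels), "dist" ([k1, k2, p1, p2, k3] as OpenCV has them; the pictures are not rectified), "camera_from_world" (4x4, takes a point from world to camera coordinates); the wrist camera has in their place "mount" (4x4, takes a point from camera to tool coordinates, whose origin is the TCP and whose axes are the flange's). Camera axes: x right, y up, looking along -z (the intrinsics and any distortion apply to the point x, -y, -z); pixel columns grow to the right and rows downward; lengths in m; the calibration is good to about 2 mm. A picture is of the moment at which its call begins: read the wrist's pose just before it. camera_info takes no time and is no camera call.
- bot.hand_in(): hands the job in, once; it reports no verdict.
The state is a dict: "time_s": time; "joint_positions": joint angles; "qvel": joint speeds; "tau": joint torques, N m; "position": TCP position; "tcp_rot": TCP orientation; "force": force on the tool from outside, world axes, zero at the start; "moment": the same for the moment, N m; "opening": opening from 0.0 (shut) to 1.0 (fully open).
Only numpy, scipy, OpenCV 4.12 (cv2) and the standard library are available. Lean on these libraries where they do the work, as an engineer would, in place of code of your own. Each camera call takes 0.05 s, during which the arm holds its last target. There are 200 camera calls.

TASK

Finish loading the bookbinder's gluing jig: thread the loose hinge board over both posts so that it lies flat on the board already there, then thread the clamp bar over the posts on top of it, push it down against the springs and slide it lengthwise until the bar springs up with both post heads sitting in its end pockets. Let go and leave both clamped flat, without disturbing the reel of thread. The post carriage may be set a little to either side of the jig's middle, so feel for the posts.

Things in the scene. Friction and masses are not known exactly. Their poses are not given: they have to be found in the camera images.
- jig: Gluing jig, fixed: wooden base 84 x 250 x 16 mm; origin at the middle of its underside on the table, y along its length. On it a metal carriage (plate top 20 mm above the table, clamp screws 31 mm high at its ends) is clamped up to 8 mm to either side, along y: this offset d (-8 to +8 mm) differs each time and is not reported. It holds firm up to 60 N. The carriage bears posts and bed.
- post_line (a point): Fixed point on the jig's middle, 60 mm up, level with the post tops; axes as the jig. Two upright steel posts 100 mm apart stand at x = 0, y = d - 50 and d + 50 mm from it (d: the carriage's unknown offset, -8 to +8 mm). Each: neck 7 mm in diameter; head 12 mm in diameter, underside 53 mm and flat top 60 mm above the table, 1.5 mm chamfer round its top.
- bed_level (a point): Fixed point on the jig's middle, 46 mm up, level with the top of the first hinge board (48 x 170 mm) that lies on the sprung bed (42 x 172 mm, underside 34 mm up) round the posts. Bed and board yield straight down together by at most 12 mm: they start to move at about 5 N and need about 0.9 N more per mm, some 16 N at the stop; the weight of parts laid on counts towards this.
- board_mid (a point): Centre (half-way up) of the loose hinge board: grey-brown flat board 48 mm (its x) x 170 mm (its y) x 6 mm, 50 g, lying flat on the table. Two plain round through holes 15 mm in diameter at y = -50 and +50 mm. It fits either way round. Starts left or right of the jig.
- bar_grip (a point): Centre of the clamp bar's wooden grip, 18 mm (x) x 50 mm (y) x 26 mm high. The bar under it is an aluminium strip 40 mm (x) x 172 mm (y) x 9 mm, about 200 g, lying flat; this point is over its middle, 22 mm above its underside, 13 mm above its top face. Starts on the other side of the jig from the board. It works either way round on the posts.
- bar_entry (a point): Middle between the bar's two entry holes, on its underside; axes as the bar; 11 mm towards the bar's -y from the grip. The holes, 15 mm in diameter, go right through at y = -50 and +50 mm from this point. From each a 9.5 mm wide slot through the full 9 mm runs 22 mm towards the bar's +y, into the pocket.
- bar_pocket (a point): Middle between the bar's two pockets, on its underside; 22 mm towards +y from bar_entry. Pockets: round, 15 mm, 4 mm deep in the top face, at y = -50 and +50 mm. To lock: heads through the entry holes, bar pressed until its underside is below 44 mm above the table, slid 22 mm towards its own -y, let go: it springs up, heads in the pockets, underside 48 mm above the table.
- reel: Wooden reel of natural thread, 35 mm across, 44 mm high, standing at the right behind the jig; origin at the middle of its underside. A bystander.
Things that resemble listed ones, but are neither listed nor needed, are in the scene too. Of the things like the part that bears bar_grip, leave any that is purple; of the rest the larger one is meant.

How it is judged (in metres and radians):
On the way:
1. the loose board is threaded over both posts and lies flat on the first board (height (world z) of board_mid below 0.0515 m and horizontal distance between board_mid and jig below 0.013 m and angle between the y axis of board_mid and the y axis of jig, either way round below 0.06 rad and angle between board_mid's own z axis and vertical below 0.04 rad), for 0.2 s.
At the end, for the whole second after the job is handed in: Bar locked under both heads: underside 48 mm above the table within 1.8 mm, level within 0.03 rad, along the jig within 0.06 rad, within 23 mm of its middle, at rest; board flat under it (0.03 rad), mid-plane 45 mm up within 2 mm, within 13 mm of the jig's middle (height (world z) of bar_grip between 0.0682 and 0.0718 m and horizontal distance between bar_grip and jig below 0.023 m and angle between the y axis of bar_grip and the y axis of jig, either way round below 0.06 rad and angle between each of bar_grip, board_mid's own z axis and vertical below 0.03 rad and height (world z) of board_mid between 0.043 and 0.047 m and horizontal distance between board_mid and jig below 0.013 m and linear speed of bar below 0.01 m/s); the robot touches nothing.
It fails at once if the reel of thread is moved by more than 20 mm or tipped (distance of reel from where it was at the start of the episode above 0.02 m or angle between reel's own z axis and vertical above 0.3 rad).
It also fails if it takes over 64 s, if anything falls off the work surface, if the arm or the gripper's body presses on something with over 40 N, if the wrist force passes 120 N, or if a joint passes its speed limit or range.

## Working session

There is one attempt and no reset: what is moved stays moved. The work goes in short steps, Python scripts to look and compute and a shell command to move; the robot and the scene stay as the last step left them, time stands still between calls to the robot, and variables do not carry over. Pictures are saved under pics/ and viewed, about 8 in all and at most 12, crops included, and the job is handed in when it is done.

```bash
mkdir -p pics; cat > h.py <<'E'
import numpy as np, cv2
from rig import bot, vision
def cap(cam,name=None):
    s=bot.read_state(); im=vision.capture(cam)
    if name: cv2.imwrite(f'pics/{name}.png',im[:,:,::-1])
    return im,s
def cw(cam,s=None):
    i=vision.camera_info(cam)
    if cam=='wrist':
        T=np.eye(4);T[:3,:3]=np.array(s['tcp_rot']);T[:3,3]=s['position'];W=T@np.array(i['mount'])
    else: W=np.linalg.inv(np.array(i['camera_from_world']))
    return np.array(i['intrinsics']),np.array(i['dist'],float),W
def onplane(cam,px,z,s=None):
    K,d,W=cw(cam,s)
    u=cv2.undistortPoints(np.array(px,float).reshape(-1,1,2),K,d).reshape(-1,2)
    r=np.c_[u[:,0],-u[:,1],-np.ones(len(u))]@W[:3,:3].T
    return W[:3,3]+r*((z-W[2,3])/r[:,2])[:,None]
def proj(cam,P,s=None):
    K,d,W=cw(cam,s);C=np.linalg.inv(W);p=np.array(P,float).reshape(-1,3)@C[:3,:3].T+C[:3,3]
    return cv2.projectPoints(p*[1,-1,-1],np.zeros(3),np.zeros(3),K,d)[0].reshape(-1,2)
E
python3 - <<'E'
from h import *
a,s=cap('top','top0');cap('side','side0')
print(s,bot.grip_depth)
for c in('top','side'): print(c,cw(c)[2])
print(vision.camera_info('wrist'))
E
```

```text
{'time_s': 0.0, 'joint_positions': array([ 6.02454879e+01,  3.02774300e+01,  8.21582209e+01,  1.76577703e-04,
        6.76867377e+01, -1.02272598e+01]), 'qvel': array([-0.07819434, -0.02177223, -0.06747913, -0.0100415 ,  0.0653367 ,
       -0.00030028]), 'tau': array([ 1.00039630e-03, -4.40045929e+01, -1.76590794e+01,  6.34349557e-02,
        5.81026229e-02, -1.45355639e-04]), 'position': array([0.20850911, 0.58841222, 0.2215779 ]), 'tcp_rot': array([[-9.42482017e-01,  3.34255171e-01, -1.06258023e-03],
       [ 3.34256641e-01,  9.42480272e-01, -1.85304514e-03],
       [ 3.82070986e-04, -2.10163622e-03, -9.99997719e-01]]), 'force': array([0.22165781, 0.03520008, 0.27519319]), 'moment': array([ 0.00895087, -0.0268326 , -0.03669227]), 'opening': 0.9991371379644871} -0.0187
top [[ 1.77462724e-02  9.72365166e-01 -2.32789720e-01  2.74719696e-01]
 [-9.99838427e-01  1.79248878e-02 -1.34829234e-03 -1.58120773e-01]
 [ 2.86169711e-03  2.32776035e-01  9.72526158e-01  1.40706353e+00]
 [ 0.00000000e+00  0.00000000e+00  0.00000000e+00  1.00000000e+00]]
side [[ 0.99731679 -0.01975555  0.07049067  0.66798652]
 [ 0.07286277  0.36109471 -0.92967824 -1.54425251]
 [-0.00708751  0.93231986  0.36156526  0.63530878]
 [ 0.          0.          0.          1.        ]]
{'intrinsics': array([[343.82486354,   0.        , 322.81279249],
       [  0.        , 343.82486354, 235.21535797],
       [  0.        ,   0.        ,   1.        ]]), 'dist': array([-0.00434426,  0.        ,  0.        ,  0.        ,  0.        ]), 'mount': array([[-1.33552711e-04,  9.69194950e-01,  2.46294804e-01,
         6.59972749e-02],
       [ 9.99999898e-01,  2.33118874e-05,  4.50512686e-04,
         5.78392066e-04],
       [ 4.30893023e-04,  2.46294839e-01, -9.69194855e-01,
        -1.61935457e-01],
       [ 0.00000000e+00,  0.00000000e+00,  0.00000000e+00,
         1.00000000e+00]])}
```

View pics/top0.png

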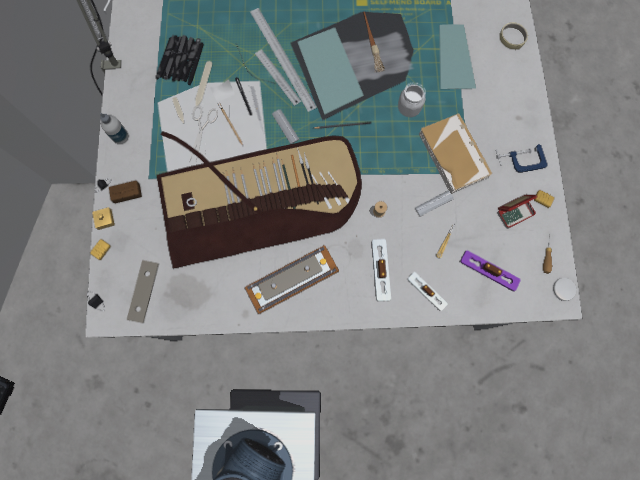

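View pics/side0.png

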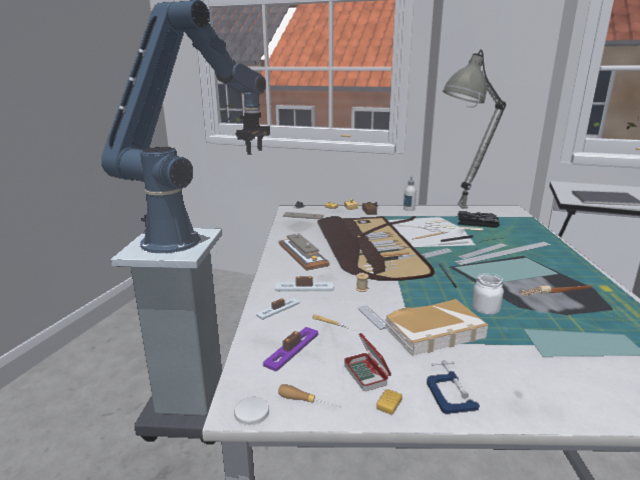

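```bash
python3 - <<'E'
from h import *
im=cv2.imread('pics/top0.png')
c=cv2.resize(im[225:320,235:455],None,fx=3.6,fy=3.6,interpolation=cv2.INTER_CUBIC);cv2.imwrite('pics/crop1.png',c)
hsv=cv2.cvtColor(im,cv2.COLOR_BGR2HSV)
print(hsv[290,143],hsv[300,380],hsv[270,381],hsv[297,330])
for n,p,z in [('board',(143,291),.006),('jig',(292,279),.03),('bar',(381,270),.009),('reel',(379,208),.044)]: print(n,onplane('top',[p],z))
E
```

```text
[ 19  24 119] [ 90  11 201] [ 10 142  95] [120   3 177]
board [[0.45986135 0.32002816 0.006     ]]
jig [[ 0.49813205 -0.09191026  0.03      ]]
bar [[ 0.53093528 -0.33524083  0.009     ]]
reel [[ 0.69841058 -0.32725941  0.044     ]]
```

View pics/crop1.png

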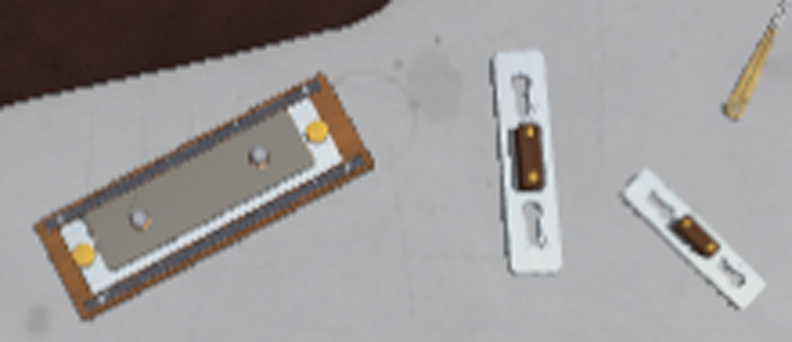

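The crop shows the three "bar-like" items: the large white bar at full-image (381,270), the small white bar at (428,290) and the purple one at (490,270). I leave the purple one alone. Of the two white bars the one at (381,270) is larger, so that is the target. The posts are at crop (258,155) and (139,218).

```bash
python3 - <<'E'
from h import *
im=cv2.imread('pics/top0.png');hsv=cv2.cvtColor(im,cv2.COLOR_BGR2HSV)
f=lambda p:np.array(p)/3.6+[235,225]
J=onplane('top',f([(322,72),(374,165),(85,320),(37,228)]),.016);print('jig c',J.mean(0),'sz',np.linalg.norm(J[0]-J[1]),np.linalg.norm(J[1]-J[2]))
P=onplane('top',f([(258,155),(139,218)]),.06);print('posts',P,P.mean(0),np.linalg.norm(P[0]-P[1]),np.degrees(np.arctan2(*(P[0]-P[1])[1::-1])))
d=J[0]+J[1]-J[2]-J[3];print('jig ang',np.degrees(np.arctan2(d[1],d[0])))
def seg(m,x0,x1,y0,y1,z,n):
    k=np.zeros_like(m);k[y0:y1,x0:x1]=m[y0:y1,x0:x1]
    cs=max(cv2.findContours(k,0,1)[0],key=cv2.contourArea);b=cv2.boxPoints(cv2.minAreaRect(cs));Q=onplane('top',b,z)
    e=[Q[1]-Q[0],Q[2]-Q[1]];l=max(e,key=np.linalg.norm);print(n,Q.mean(0),[np.linalg.norm(v) for v in e],np.degrees(np.arctan2(l[1],l[0])))
h,s,v=[hsv[:,:,i].astype(int) for i in range(3)]
seg(((v<150)&(s>15)).astype(np.uint8)*255,120,165,255,327,.006,'board')
seg(((v>190)).astype(np.uint8)*255,366,396,235,304,.009,'bar')
seg(((h<20)&(s>90)&(v<160)).astype(np.uint8)*255,366,396,235,304,.035,'grip')
st=bot.read_state();R=np.array(st['tcp_rot']);print('tool x yaw',np.degrees(np.arctan2(R[1,0],R[0,0])))
E
```

```text
jig c [ 0.49962308 -0.09151958  0.016     ] sz 0.08247766378145528 0.24681816293871958
posts [[ 0.52333594 -0.1314174   0.06      ]
 [ 0.4748799  -0.0454094   0.06      ]] [ 0.49910792 -0.0884134   0.06      ] 0.09871861010221739 -60.6035228890289
jig ang -60.07513634058487
board [0.46009848 0.32189719 0.006     ] [np.float64(0.1692272893056642), np.float64(0.04816889319315213)] -9.984178399376452
bar [ 0.53355978 -0.33609311  0.009     ] [np.float64(0.039534050764429576), np.float64(0.17385291719010854)] -175.76624811988583
grip [ 0.5306395  -0.33344345  0.035     ] [np.float64(0.017242845773585327), np.float64(0.04718326059745407)] -175.9578302354498
tool x yaw 160.4734166484088
```

```bash
cat >> h.py <<'E'
def go(x,y,z,yaw):
    s=bot.read_state();R=np.array(s['tcp_rot']);c,n=np.cos(np.radians(yaw)),np.sin(np.radians(yaw))
    G=np.array([[c,n,0],[n,-c,0],[0,0,-1.]])
    w=np.degrees(cv2.Rodrigues(R.T@G)[0].ravel())
    print('shift',np.round(R.T@(np.array([x,y,z])-s['position'])*1000,1),'turn',np.round(w,1),'t',s['time_s'],'yaw',round(np.degrees(np.arctan2(R[1,0],R[0,0])),2))
E
python3 -c "
from h import *
go(.460,.322,.12,170)"
```

```text
shift [-326.1 -166.9  101.9] turn [-0.1 -0.  -9.5] t 0.1 yaw 160.47
```

```bash
python3 -m jog '[[[-33,-17,10],[0,0,-1],0],[[-66,-34,20],[0,0,-3],0],[[-99,-51,31],[0,0,-5],0],[[-132,-68,41],[0,0,-7],0],[[-165,-84,51],[0,0,-9.5],0],[[-198,-101,61],[0,0,-9.5],0],[[-231,-118,71],[0,0,-9.5],0],[[-264,-134,82],[0,0,-9.5],0],[[-297,-151,92],[0,0,-9.5],0],[[-326,-167,101],[0,0,-9.5],0],[[-326,-167,101],[0,0,-9.5],0],[[-326,-167,101],[0,0,-9.5],0]]'
python3 - <<'E'
from h import *
im,s=cap('wrist','w1');print(s['position'])
hsv=cv2.cvtColor(im,cv2.COLOR_RGB2HSV);h,sa,v=[hsv[:,:,i].astype(int) for i in range(3)]
p=proj('wrist',[[.46,.322,.006]],s);print(p,hsv[int(p[0,1]),int(p[0,0])])
E
```

```text
time_s: 1.1
position: [0.461, 0.321, 0.1206]
tcp_rot: [[-0.984, 0.178, -0.002], [0.178, 0.984, -0.001], [0.002, -0.001, -1.0]]
force: [-0.6, 0.0, -0.2]
opening: 0.999
[0.46099949 0.32104391 0.12061061]
[[323.51854043 229.01593991]] [30 15 70]
```

View pics/w1.png

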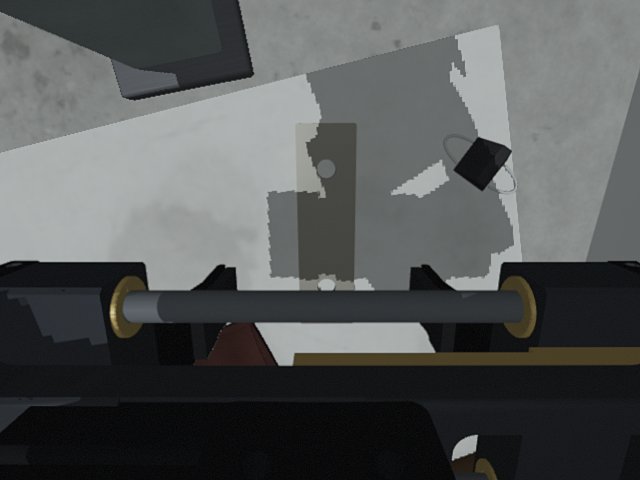

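```bash
python3 - <<'E'
from h import *
s=bot.read_state();R=np.array(s['tcp_rot'])
Q=onplane('wrist',[(326,169),(326,123),(296,200),(356,200),(296,123),(356,123),(326,286)],.006,s)
print(np.round(Q,4)); print(np.round((Q-s['position'])@R*1000,1))
E
```

```text
[[0.4115 0.3337 0.006 ]
 [0.3772 0.3397 0.006 ]
 [0.4315 0.3054 0.006 ]
 [0.4401 0.3533 0.006 ]
 [0.3732 0.317  0.006 ]
 [0.3813 0.3624 0.006 ]
 [0.5093 0.3164 0.006 ]]
[[ 49.7   2.8 115.1]
 [ 84.5   2.7 115.2]
 [ 25.  -21.4 115.1]
 [ 25.   27.2 115.1]
 [ 84.5 -20.3 115.2]
 [ 84.5  25.8 115.2]
 [-49.7   3.  115. ]]
```

```bash
python3 -m jog '[[[0,1.5,38],[0,0,0],0],[[0,2.8,76],[0,0,0],0],[[0,2.8,104],[0,0,0],0],[[0,2.8,116],[0,0,0],0],[[0,2.8,117],[0,0,0],0.2],[[0,2.8,117],[0,0,0],0.7],[[0,2.8,117],[0,0,0],0.7],[[0,2.8,117],[0,0,0],0.7],[[0,2.8,117],[0,0,0],0.7],[[0,2.8,117],[0,0,0],0.7]]'
```

```text
time_s: 1.98
position: [0.4616, 0.3258, 0.0059]
tcp_rot: [[-0.985, 0.174, 0.002], [0.174, 0.985, 0.001], [-0.002, 0.001, -1.0]]
force: [-0.3, -0.4, 0.4]
opening: 0.632
```

```bash
python3 -m jog '[[[0,0,3],[0,0,0],0.3],[[0,0,3.5],[0,0,0],0.3],[[0,0,3.5],[0,0,0],0.7],[[0,0,3.5],[0,0,0],0.7],[[0,0,3.5],[0,0,0],0.7],[[0,0,3.5],[0,0,0],0.7]]'
```

```text
time_s: 2.48
position: [0.4607, 0.3253, 0.0009]
tcp_rot: [[-0.985, 0.174, -0.0], [0.174, 0.985, -0.0], [0.0, -0.0, -1.0]]
force: [0.5, -0.5, -0.5]
opening: 0.542
```

```bash
python3 -m jog '[[[0,0,-30],[0,0,0],0.7],[[0,0,-70],[0,0,0],0.7],[[0,0,-110],[0,0,0],0.7],[[0,0,-118],[0,0,0],0.7],[[0,0,-118],[0,0,0],0.7]]'
python3 -c "
from h import *
go(.499,-.088,.12,120)"
```

```text
time_s: 2.9
position: [0.463, 0.3265, 0.1224]
tcp_rot: [[-0.985, 0.174, 0.007], [0.174, 0.985, 0.003], [-0.006, 0.004, -1.0]]
force: [-0.1, -0.6, -1.0]
opening: 0.545
shift [-107.5 -402.     1.3] turn [ 0.4  0.2 50. ] t 2.9 yaw 169.98
```

```bash
python3 -m jog '[[[-10,-40,0],[0,0,5],0.7],[[-20,-80,0],[0,0,10],0.7],[[-30,-120,0],[0,0,16],0.7],[[-40,-160,0],[0,0,22],0.7],[[-50,-200,0],[0,0,28],0.7],[[-60,-240,0],[0,0,34],0.7],[[-70,-280,0],[0,0,40],0.7],[[-80,-320,0],[0,0,46],0.7],[[-90,-360,0],[0,0,50],0.7],[[-107,-400,0],[0,0,50],0.7],[[-107,-402,0],[0,0,50],0.7],[[-107,-402,0],[0,0,50],0.7]]'
python3 - <<'E'
from h import *
im,s=cap('wrist','w2');R=np.array(s['tcp_rot']);print(s['position'])
go(.499,-.088,.12,120)
print(proj('wrist',[[.4749,-.0454,.06],[.5233,-.1314,.06]],s))
E
```

```text
time_s: 3.9
position: [0.496, -0.0916, 0.1174]
tcp_rot: [[-0.495, 0.869, -0.002], [0.869, 0.495, 0.001], [0.001, -0.001, -1.0]]
force: [-0.2, 0.3, -0.4]
opening: 0.543
[ 0.49597473 -0.09160653  0.11743627]
shift [-0.7  4.4 -2.6] turn [-0.1 -0.2 -0.2] t 3.95 yaw 119.81
[[328.5643809  174.13133446]
 [327.21526028 316.80461349]]
```

View pics/w2.png

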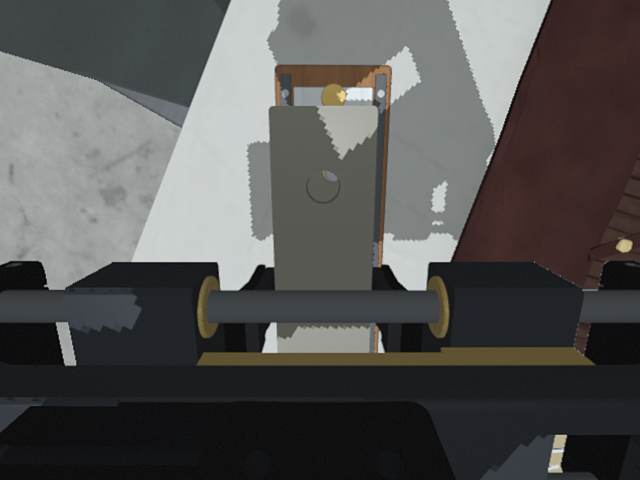

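```bash
python3 - <<'E'
from h import *
im=cv2.imread('pics/w2.png')
cv2.imwrite('pics/c2.png',cv2.resize(im[156:216,283:363],None,fx=8,fy=8,interpolation=cv2.INTER_CUBIC))
s=bot.read_state();R=np.array(s['tcp_rot'])
Q=onplane('wrist',[(323,186),(269,107),(379,107),(275,250),(374,250)],s['position'][2]+.0051,s)
print(np.round((Q-s['position'])@R*1000,1))
Q=onplane('wrist',[(330,176)],.06,s);print(Q,np.round((Q-s['position'])@R*1000,1))
E
```

```text
[[ 49.8   1.2  -4.9]
 [ 83.7 -22.1  -4.8]
 [ 83.7  25.3  -4.9]
 [ 19.4 -21.7  -5. ]
 [ 19.5  25.4  -5.1]]
[[ 0.47495794 -0.04386763  0.06      ]] [[49.3  5.6 57.6]]
```

View pics/c2.png

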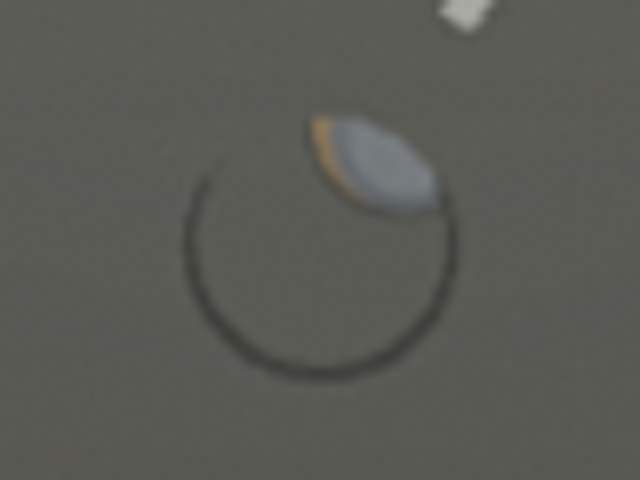

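The hole is at (323,186), and through it the post head shows as a crescent whose circle is centred near (333,174). I'll shift about +6 mm along tool y and lower.

```bash
python3 -m jog '[[[0.5,3,10],[0,0,-0.2],0.7],[[1,6,25],[0,0,-0.2],0.7],[[1,6,33],[0,0,-0.2],0.7],[[1,6,38],[0,0,-0.2],0.7],[[1,6,38],[0,0,-0.2],0.7],[[1,6,38],[0,0,-0.2],0.7]]'
python3 - <<'E'
from h import *
im,s=cap('wrist','w3');R=np.array(s['tcp_rot']);print(s['position'])
cv2.imwrite('pics/c3.png',cv2.resize(im[150:230,283:363,::-1],None,fx=7,fy=7,interpolation=cv2.INTER_CUBIC))
E
```

```text
time_s: 4.45
position: [0.5004, -0.0842, 0.0806]
tcp_rot: [[-0.504, 0.864, -0.001], [0.864, 0.504, 0.001], [0.001, -0.001, -1.0]]
force: [1.0, 0.2, 0.5]
opening: 0.545
[ 0.5003873  -0.0841856   0.08058998]
```

View pics/c3.png

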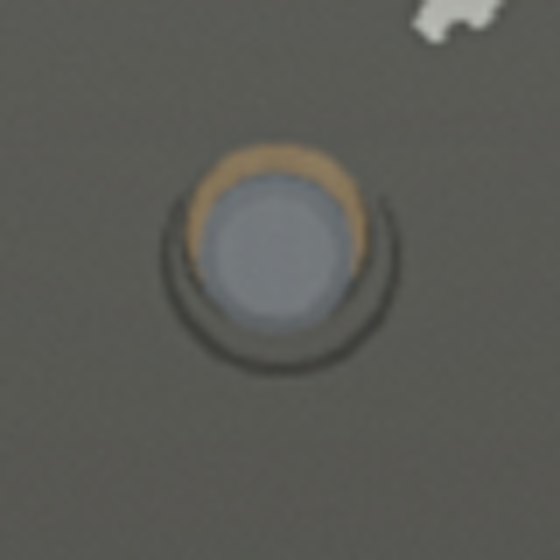

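```bash
python3 - <<'E'
from h import *
s=bot.read_state();R=np.array(s['tcp_rot'])
for p,z in [((323.3,186.4),s['position'][2]+.0051),((322.7,185.4),.06)]:
    Q=onplane('wrist',[p],z,s);print(np.round(Q,4),np.round((Q-s['position'])@R*1000,1))
a=np.radians(120.3);print(np.degrees(np.arctan2(R[1,0],R[0,0])))
E
```

```text
[[ 0.477  -0.0411  0.0861]] [[49.6  1.3 -5.1]]
[[ 0.4779 -0.0432  0.06  ]] [[47.3  1.  21. ]]
120.23304391306866
```

```bash
python3 -m jog '[[[-2.3,-0.3,4],[0,0,0],0.7],[[-2.3,-0.3,12],[0,0,0],0.7],[[-2.3,-0.3,18],[0,0,0],0.7],[[-2.3,-0.3,21],[0,0,0],0.7],[[-2.3,-0.3,24],[0,0,0],0.7],[[-2.3,-0.3,26],[0,0,0],0.7],[[-2.3,-0.3,27],[0,0,0],0.7],[[-2.3,-0.3,27],[0,0,0],0.7]]'
```

```text
time_s: 5.17
position: [0.5016, -0.0873, 0.0538]
tcp_rot: [[-0.503, 0.865, -0.001], [0.865, 0.503, 0.0], [0.0, -0.0, -1.0]]
force: [-1.3, -0.6, -1.5]
opening: 0.544
```

```bash
python3 -m jog '[[[0,0,2],[0,0,0],0.7],[[0,0,4],[0,0,0],0.7],[[0,0,6],[0,0,0],0.7],[[0,0,7],[0,0,0],0.7],[[0,0,7],[0,0,0],0.7]]'
python3 - <<'E'
from h import *
im,s=cap('wrist','w4');print(s['position'],s['force'],s['moment'])
cv2.imwrite('pics/c4.png',im[:,:,::-1])
E
```

```text
time_s: 5.58
position: [0.5019, -0.0874, 0.047]
tcp_rot: [[-0.503, 0.864, 0.0], [0.864, 0.503, -0.0], [-0.0, 0.0, -1.0]]
force: [0.2, -0.1, -0.6]
opening: 0.546
[ 0.50187707 -0.08737826  0.04701581] [ 0.16071177 -0.08572376 -0.56853606] [-0.05776547  0.06325467  0.00439201]
```

View pics/c4.png

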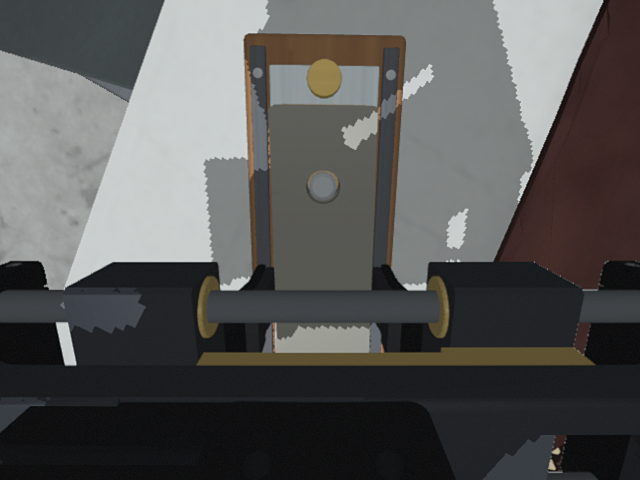

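```bash
python3 -m jog '[[[0,0,0],[0,0,0],0.3],[[0,0,0],[0,0,0],0.3],[[0,0,0],[0,0,0],0.3],[[0,0,-20],[0,0,0],0.3],[[0,0,-60],[0,0,0],0.3],[[0,0,-90],[0,0,0],0.1],[[0,0,-90],[0,0,0],0],[[0,0,-90],[0,0,0],0]]'
python3 - <<'E'
from h import *
im,s=cap('wrist','w5');R=np.array(s['tcp_rot']);print(s['position'],s['opening'])
P=proj('wrist',[[.478,-.0432,.06],[.5275,-.1297,.06]],s);print(P)
im=im[:,:,::-1]
cs=[]
def circ(g,c,r):
    x,y=int(c[0]),int(c[1]);k=g[y-r:y+r,x-r:x+r];return k
a,b=[cv2.resize(im[max(0,int(p[1])-45):int(p[1])+45,int(p[0])-45:int(p[0])+45],(400,400)) for p in P]
cv2.imwrite('pics/c5.png',np.hstack([a,b]))
go(.5306,-.3334,.13,4);go(.5306,-.3334,.13,184)
E
```

```text
time_s: 6.3
position: [0.5031, -0.0878, 0.1389]
tcp_rot: [[-0.503, 0.864, 0.005], [0.864, 0.503, -0.002], [-0.004, 0.003, -1.0]]
force: [-0.6, 0.2, 0.5]
opening: 0.847
[ 0.50305774 -0.08781182  0.13886696] 0.8466413963438641
[[322.13971948 170.41154139]
 [321.30385976 303.24223535]]
shift [-227.2  -98.8    7.6] turn [ 1.000e-01 -0.000e+00  1.162e+02] t 6.35 yaw 120.18
shift [-227.2  -98.8    7.6] turn [  0.    0.1 -63.8] t 6.35 yaw 120.18
```

View pics/c5.png

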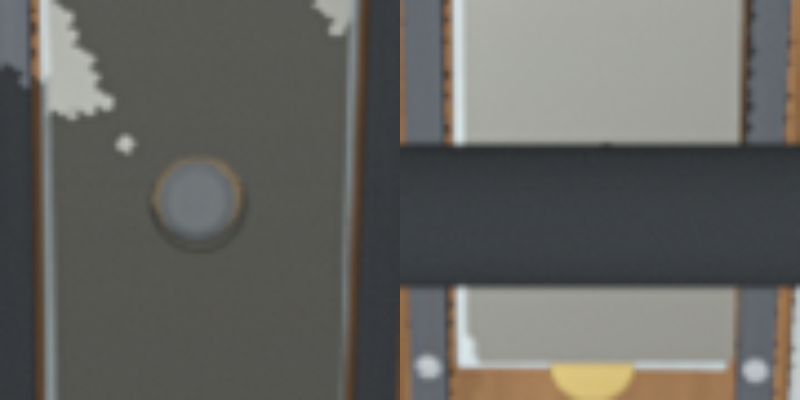

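The board is flat and threaded: the post head at crop (197,199) is centred in the hole. Now the bar.

```bash
python3 -m jog '[[[-38,-16,0],[0,0,-7],0],[[-76,-33,0],[0,0,-14],0],[[-114,-50,0],[0,0,-21],0],[[-152,-66,2],[0,0,-28],0],[[-190,-83,4],[0,0,-35],0],[[-227,-99,7],[0,0,-42],0],[[-227,-99,7],[0,0,-49],0],[[-227,-99,7],[0,0,-56],0],[[-227,-99,7],[0,0,-63.8],0],[[-227,-99,7],[0,0,-63.8],0],[[-227,-99,7],[0,0,-63.8],0]]'
python3 - <<'E'
from h import *
im,s=cap('wrist','w6');R=np.array(s['tcp_rot']);print(s['position'],s['opening'])
P=proj('wrist',[[.5306,-.3334,.035],[.4475,-.3395,.009]],s);print(P)
cv2.imwrite('pics/c6.png',cv2.resize(im[60:340,200:450,::-1],None,fx=2.1,fy=2.1))
go(.5306,-.3334,.13,184)
E
```

```text
time_s: 7.27
position: [0.5293, -0.3326, 0.1281]
tcp_rot: [[-0.998, -0.066, -0.003], [-0.066, 0.998, 0.003], [0.002, 0.003, -1.0]]
force: [-0.1, 0.2, -0.5]
opening: 1.0
[ 0.52929999 -0.33259844  0.12812137] 0.9998400855270839
[[321.28894472 238.44283293]
 [320.49534226 126.91316287]]
shift [-1.  -0.9 -1.5] turn [ 0.1 -0.1 -0.2] t 7.3167 yaw -176.19
```

View pics/c6.png

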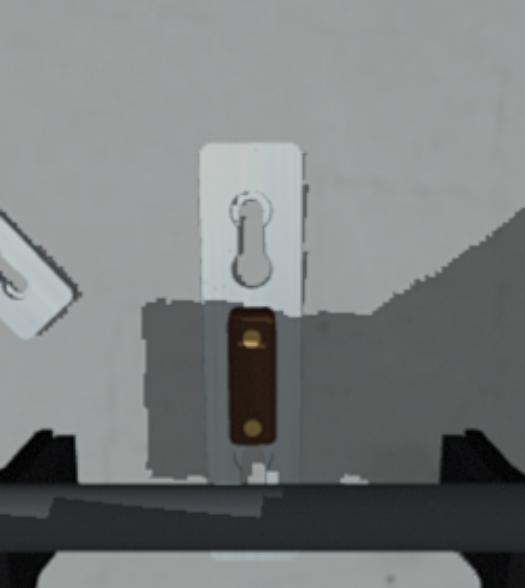

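```bash
python3 - <<'E'
from h import *
s=bot.read_state();R=np.array(s['tcp_rot'])
f=lambda c:(200+c[0]/2.1,60+c[1]/2.1)
for c,z in [((251,270),.009),((250,210),.009),((200,150),.009),((302,150),.009),((251,143),.009),((228,376),.035),((277,376),.035),((252,318),.035),((252,443),.035)]:
    Q=onplane('wrist',[f(c)],z,s);print(c,np.round((Q-s['position'])@R*1000,1))
E
```

```text
(251, 270) [[ 33.7  -2.6 119.6]]
(250, 210) [[ 56.5  -3.  119.7]]
(200, 150) [[ 78.4 -21.6 119.7]]
(302, 150) [[ 78.4  16.5 119.7]]
(251, 143) [[ 80.9  -2.5 119.7]]
(228, 376) [[ -2.1 -10.9  93.5]]
(277, 376) [[-2.1  7.  93.6]]
(252, 318) [[19.5 -2.1 93.6]]
(252, 443) [[-28.   -2.2  93.5]]
```

```bash
python3 -m jog '[[[-3,-2,30],[0,0,0],0.4],[[-5,-3.3,60],[0,0,0],0.4],[[-5,-3.3,90],[0,0,0],0.4],[[-5,-3.3,107],[0,0,0],0.4],[[-5,-3.3,115.5],[0,0,0],0.4],[[-5,-3.3,115.5],[0,0,0],0.4],[[-5,-3.3,115.5],[0,0,0],0.95],[[-5,-3.3,115.5],[0,0,0],0.95],[[-5,-3.3,115.5],[0,0,0],0.95],[[-5,-3.3,115.5],[0,0,0],0.95],[[-5,-3.3,115.5],[0,0,0],0.95],[[-5,-3.3,115.5],[0,0,0],0.95]]'
python3 -m jog '[[[0,0,0],[0,0,0],0.95],[[0,0,0],[0,0,0],0.95],[[0,0,0],[0,0,0],0.95]]'
```

```text
time_s: 8.32
position: [0.5357, -0.3362, 0.0154]
tcp_rot: [[-0.998, -0.069, 0.001], [-0.069, 0.998, -0.0], [-0.001, -0.0, -1.0]]
force: [-0.2, 2.8, 2.1]
opening: 0.233
time_s: 8.57
position: [0.5356, -0.3358, 0.0152]
tcp_rot: [[-0.998, -0.069, 0.0], [-0.069, 0.998, 0.001], [-0.0, 0.001, -1.0]]
force: [-0.1, 2.0, 6.5]
opening: 0.202
```

```bash
python3 -m jog '[[[0,0,-30],[0,0,0],0.95],[[0,0,-70],[0,0,0],0.95],[[0,0,-110],[0,0,0],0.95],[[0,0,-110],[0,0,0],0.95],[[0,0,-110],[0,0,0],0.95]]'
python3 -c "
from h import *
go(.4965,-.0778,.125,120.2);print(bot.read_state()['force'])"
```

```text
time_s: 8.98
position: [0.5369, -0.3378, 0.127]
tcp_rot: [[-0.998, -0.069, 0.004], [-0.069, 0.998, -0.005], [-0.004, -0.005, -1.0]]
force: [-0.2, 0.4, -2.8]
opening: 0.2
shift [ 22.2 262.2   0.6] turn [-0.1  0.4 63.8] t 8.9833 yaw -176.02
[-0.23325101  0.40456297 -2.81274561]
```

```bash
python3 -m jog '[[[2,20,0],[0,0,6],0.95],[[5,50,0],[0,0,12],0.95],[[7,80,0],[0,0,18],0.95],[[10,110,0],[0,0,25],0.95],[[12,140,0],[0,0,32],0.95],[[15,170,0],[0,0,39],0.95],[[17,200,0],[0,0,46],0.95],[[19,230,0],[0,0,53],0.95],[[21,250,0],[0,0,60],0.95],[[22,262,0],[0,0,63.8],0.95],[[22,262,0],[0,0,63.8],0.95],[[22,262,0],[0,0,63.8],0.95]]'
python3 -m jog '[[[0,0,10],[0,0,0],0.95],[[0,0,25],[0,0,0],0.95],[[0,0,30],[0,0,0],0.95],[[0,0,30],[0,0,0],0.95],[[0,0,30],[0,0,0],0.95],[[0,0,30],[0,0,0],0.95]]'
python3 - <<'E'
from h import *
im,s=cap('wrist','w7');R=np.array(s['tcp_rot']);p=s['position'];print(s['force'])
go(.4965,-.0778,.095,120.2)
e=p+R@[.039,.0013,.0062];q=proj('wrist',[e,[.478,-.0432,.06]],s);print(q)
x,y=q[0].astype(int);cv2.imwrite('pics/c7.png',cv2.resize(im[y-60:y+40,x-50:x+50,::-1],None,fx=6,fy=6,interpolation=cv2.INTER_CUBIC));print(x-50,y-60)
E
```

```text
time_s: 9.98
position: [0.4942, -0.0757, 0.1231]
tcp_rot: [[-0.506, 0.863, -0.003], [0.863, 0.506, 0.001], [0.002, -0.002, -1.0]]
force: [0.3, -0.0, -2.0]
opening: 0.202
time_s: 10.48
position: [0.4957, -0.077, 0.0946]
tcp_rot: [[-0.502, 0.865, 0.0], [0.865, 0.502, -0.0], [-0.0, 0.0, -1.0]]
force: [0.2, 0.4, -2.5]
opening: 0.201
[ 0.21339629  0.38796614 -2.48470576]
shift [-1.1  0.2 -0.2] turn [ 0.   0.  -0.1] t 10.5333 yaw 120.15
[[323.3024455  205.46364535]
 [323.96262826 198.89360467]]
273 145
```

View pics/c7.png

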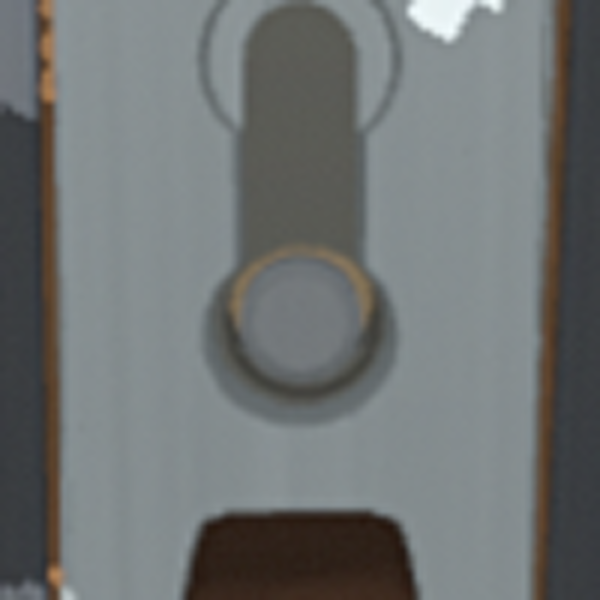

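```bash
python3 - <<'E'
from h import *
s=bot.read_state();R=np.array(s['tcp_rot']);p=s['position']
for c,z in [((300.5,326),p[2]-.0062),((300,58),p[2]-.0062),((301,314),.06)]:
    Q=onplane('wrist',[(273+c[0]/6,145+c[1]/6)],z,s);print(np.round(Q,4),np.round((Q-p)@R*1000,1))
print(s['moment'],s['force'])
E
```

```text
[[ 0.4757 -0.04    0.0886]] [[42.   1.2  6.2]]
[[ 0.465  -0.0215  0.0886]] [[63.4  1.2  6.2]]
[[ 0.4773 -0.0426  0.06  ]] [[39.   1.2 34.8]]
[-0.05994227  0.01932451 -0.03724942] [-0.17885572 -1.11230432 -2.89167387]
```

```bash
python3 -m jog '[[[-2.8,0,4],[0,0,0],0.95],[[-2.8,0,10],[0,0,0],0.95],[[-2.8,0,15],[0,0,0],0.95],[[-2.8,0,19],[0,0,0],0.95],[[-2.8,0,21],[0,0,0],0.95],[[-2.8,0,23],[0,0,0],0.95],[[-2.8,0,24],[0,0,0],0.95],[[-2.8,0,24],[0,0,0],0.95]]'
```

```text
time_s: 11.2
position: [0.4967, -0.0789, 0.0703]
tcp_rot: [[-0.503, 0.864, -0.0], [0.864, 0.503, -0.0], [0.0, -0.0, -1.0]]
force: [-0.1, -1.9, -3.7]
opening: 0.204
```

```bash
python3 -m jog '[[[0,0,2],[0,0,0],0.95],[[0,0,4],[0,0,0],0.95],[[0,0,6],[0,0,0],0.95],[[0,0,8],[0,0,0],0.95],[[0,0,10],[0,0,0],0.95],[[0,0,11.5],[0,0,0],0.95],[[0,0,12.8],[0,0,0],0.95],[[0,0,12.8],[0,0,0],0.95],[[0,0,12.8],[0,0,0],0.95]]'
```

```text
time_s: 11.95
position: [0.4971, -0.079, 0.0588]
tcp_rot: [[-0.503, 0.864, 0.001], [0.864, 0.503, -0.001], [-0.001, 0.001, -1.0]]
force: [-1.6, -0.6, 10.2]
opening: 0.202
```

```bash
python3 -m jog '[[[0,0,1.5],[0,0,0],0.95],[[0,0,2.2],[0,0,0],0.95],[[0,0,2.2],[0,0,0],0.95],[[0,0,2.2],[0,0,0],0.95]]'
```

```text
time_s: 12.28
position: [0.4971, -0.079, 0.0569]
tcp_rot: [[-0.503, 0.864, 0.001], [0.864, 0.503, -0.001], [-0.001, 0.001, -1.0]]
force: [-1.9, -0.6, 11.3]
opening: 0.204
```

```bash
python3 -m jog '[[[-2,0,0],[0,0,0],0.95],[[-5,0,0],[0,0,0],0.95],[[-8,0,0],[0,0,0],0.95],[[-11,0,0],[0,0,0],0.95],[[-14,0,0],[0,0,0],0.95],[[-17,0,0],[0,0,0],0.95],[[-19,0,0],[0,0,0],0.95],[[-21,0,0],[0,0,0],0.95],[[-22,0,0],[0,0,0],0.95],[[-22,0,0],[0,0,0],0.95],[[-22,0,0],[0,0,0],0.95]]'
```

```text
time_s: 13.2
position: [0.505, -0.095, 0.0563]
tcp_rot: [[-0.502, 0.865, -0.005], [0.865, 0.502, 0.004], [0.006, -0.002, -1.0]]
force: [-4.9, 7.8, 12.2]
opening: 0.205
```

```bash
python3 -m jog '[[[0,0,0],[0,0,0],0.95],[[-1,0,0],[0,0,0],0.95],[[-2,0,0],[0,0,0],0.95],[[-2,0,0],[0,0,0],0.95]]'; python3 - <<'E'
from h import *
s=bot.read_state();R=np.array(s['tcp_rot']);print(s['position'],R.T@s['force'],R.T@s['moment'])
im,s=cap('wrist','w8');p=s['position'];q=proj('wrist',[p+R@[.041,.0012,.01]],s)[0].astype(int);print(q)
a=cv2.resize(im[q[1]-60:q[1]+60,q[0]-60:q[0]+60,::-1],(600,600),interpolation=cv2.INTER_CUBIC)
cv2.imwrite('pics/c8.png',a)
E
```

```text
time_s: 13.53
position: [0.5059, -0.0966, 0.0563]
tcp_rot: [[-0.502, 0.865, -0.006], [0.865, 0.502, 0.005], [0.007, -0.002, -1.0]]
force: [-4.7, 7.6, 11.3]
opening: 0.199
[ 0.50592953 -0.09659585  0.05627175] [  8.98286736  -0.31683376 -11.2862941 ] [0.01084312 1.27869501 0.02141269]
[323 200]
```

View pics/c8.png

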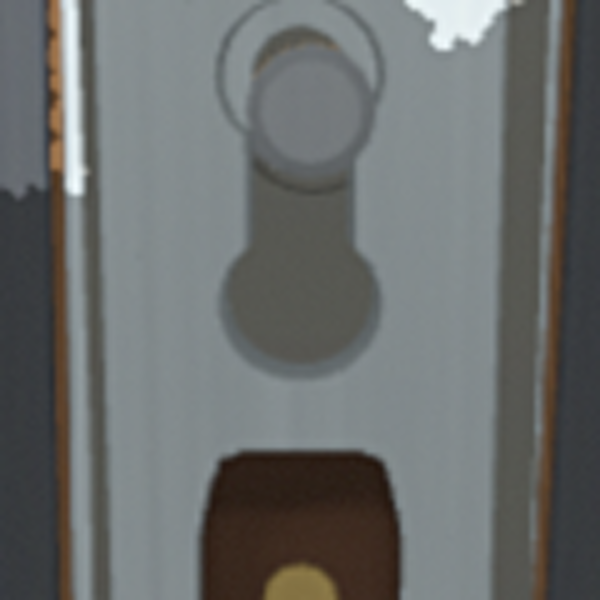

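The picture shows the head at crop (312,110) close to the pocket ring centred at (300,70), so the bar is still sliding against friction. I'll work out what distance remains.

```bash
python3 - <<'E'
from h import *
s=bot.read_state();R=np.array(s['tcp_rot']);p=s['position']
for c,z in [((300,74),.0503),((301,303),.0503),((312,110),.06)]:
    Q=onplane('wrist',[(263+c[0]/5,140+c[1]/5)],z,s);print(np.round((Q-p)@R*1000,1))
E
```

```text
[[63.4  1.2  6.4]]
[[41.4  1.2  6.3]]
[[60.4  2.2 -3.3]]
```

```bash
python3 -m jog '[[[-1,0.5,0],[0,0,0],0.95],[[-2,0.9,0],[0,0,0],0.95],[[-2.9,0.9,0],[0,0,0],0.95],[[-2.9,0.9,0],[0,0,0],0.95],[[-2.9,0.9,0],[0,0,0],0.95]]'; python3 - <<'E'
from h import *
s=bot.read_state();R=np.array(s['tcp_rot']);print(R.T@s['force'],R.T@(s['position']-np.array([.5059,-.0966,.0563]))*1000)
E
```

```text
time_s: 14.0
position: [0.5075, -0.0985, 0.0561]
tcp_rot: [[-0.502, 0.865, -0.007], [0.865, 0.503, 0.005], [0.008, -0.004, -1.0]]
force: [-5.5, 7.7, 11.6]
opening: 0.206
[  9.49592266  -0.97865548 -11.53330743] [-2.40469833  0.40646224  0.13807589]
```

```bash
python3 -m jog '[[[-0.7,0.3,0],[0,0,0],0.95],[[-0.7,0.3,0],[0,0,0],0.95],[[-0.7,0.3,0],[0,0,0],0.95],[[1.5,0.3,0],[0,0,0],0.95],[[1.5,0.3,0],[0,0,0],0.95],[[1.5,0.3,0],[0,0,0],0.95]]'; python3 - <<'E'
from h import *
s=bot.read_state();R=np.array(s['tcp_rot']);print(R.T@s['force'],R.T@(s['position']-np.array([.5059,-.0966,.0563]))*1000)
E
```

```text
time_s: 14.5
position: [0.5078, -0.0987, 0.0564]
tcp_rot: [[-0.503, 0.864, -0.005], [0.864, 0.503, 0.002], [0.004, -0.003, -1.0]]
force: [-5.2, 2.2, 11.6]
opening: 0.203
[  4.5763349   -3.47022299 -11.55110339] [-2.82992065  0.59472206 -0.13253914]
```

```bash
python3 -m jog '[[[1.2,-0.4,0],[0,0,0],0.95],[[1.2,-0.4,-1.5],[0,0,0],0.95],[[1.2,-0.4,-3],[0,0,0],0.95],[[1.2,-0.4,-4.5],[0,0,0],0.95],[[1.2,-0.4,-6],[0,0,0],0.95],[[1.2,-0.4,-7.5],[0,0,0],0.95],[[1.2,-0.4,-7.5],[0,0,0],0.95]]'; python3 - <<'E'
from h import *
s=bot.read_state();R=np.array(s['tcp_rot']);print(R.T@s['force'],R.T@(s['position']-np.array([.5059,-.0966,.0563]))*1000)
E
```

```text
time_s: 15.08
position: [0.5078, -0.0987, 0.0632]
tcp_rot: [[-0.503, 0.864, -0.003], [0.864, 0.503, 0.001], [0.003, -0.002, -1.0]]
force: [-5.1, 0.3, 5.3]
opening: 0.206
[ 2.8760244  -4.30265142 -5.26895022] [-2.76010894  0.60866127 -6.93226138]
```

```bash
python3 -m jog '[[[0,-0.3,-0.7],[0,0,0],0.95],[[0,-0.6,-1.2],[0,0,0],0.95],[[0,-0.6,-1.2],[0,0,0],0.95],[[0,-0.6,-1.2],[0,0,0],0.95]]'
```

```text
time_s: 15.42
position: [0.5078, -0.0987, 0.0634]
tcp_rot: [[-0.503, 0.865, -0.003], [0.865, 0.503, 0.002], [0.003, -0.002, -1.0]]
force: [-4.4, 3.5, -4.0]
opening: 0.202
```

Locked: the height holds at 0.0634 m while the force reverses. Release and retreat.

```bash
python3 -m jog '[[[0,-0.6,-0.5],[0,0,0],0.5],[[0,-0.6,-0.5],[0,0,0],0.5],[[0,-0.6,-0.5],[0,0,0],0.5],[[0,-0.6,-0.5],[0,0,0],0.5],[[0,-0.6,-15],[0,0,0],0.5],[[0,0,-45],[0,0,0],0.5],[[0,0,-80],[0,0,0],0.5],[[0,0,-80],[0,0,0],0.5],[[0,0,-80],[0,0,0],0.5]]'
python3 - <<'E'
from h import *
im,s=cap('wrist','w9');R=np.array(s['tcp_rot']);p=s['position'];print(p,s['force'],s['opening'])
# bar outline by brightness/greyness near expected location
hsv=cv2.cvtColor(im,cv2.COLOR_RGB2HSV)
T0=np.array([.5078,-.0987]);tx=R[:2,0];ty=R[:2,1]
g=hsv[:,:,:]
# sample profile across the bar at several x (tool) from grip, at bar top z=.057
for a in (.030,.075):
    pts=[np.r_[T0+tx*a+ty*b,.057] for b in np.arange(-.032,.034,.002)]
    q=proj('wrist',pts,s).round().astype(int);print(a,[int(im[v,u].mean()) for u,v in q])
for b in (0.,.015):
  pts=[np.r_[T0+tx*a+ty*b,.057] for a in np.arange(.02,.115,.003)]
  q=proj('wrist',pts,s).round().astype(int);print(b,[(int(im[v,u].mean())) for u,v in q])
E
```

```text
time_s: 16.17
position: [0.5114, -0.1007, 0.1467]
tcp_rot: [[-0.503, 0.865, 0.007], [0.865, 0.503, -0.003], [-0.006, 0.004, -1.0]]
force: [-0.1, -0.3, -0.7]
opening: 0.497
[ 0.51143465 -0.10068857  0.14667878] [-0.09957922 -0.3186735  -0.68695525] 0.4968127894082181
0.03 [63, 59, 60, 60, 66, 145, 85, 134, 140, 137, 140, 137, 138, 138, 140, 144, 139, 140, 142, 139, 138, 138, 138, 138, 140, 139, 129, 85, 113, 60, 62, 60, 59]
0.075 [124, 113, 115, 112, 89, 229, 177, 247, 145, 143, 144, 142, 142, 140, 143, 148, 143, 144, 145, 143, 142, 142, 143, 142, 145, 145, 130, 90, 139, 99, 61, 61, 61]
0.0 [46, 43, 30, 140, 139, 105, 88, 89, 88, 89, 87, 88, 84, 113, 123, 123, 115, 139, 143, 143, 144, 144, 145, 98, 90, 92, 149, 115, 116, 116, 117, 120]
0.015 [139, 138, 139, 139, 139, 140, 140, 141, 140, 141, 141, 141, 142, 142, 142, 143, 143, 143, 144, 144, 144, 145, 143, 96, 116, 170, 232, 231, 229, 230, 146, 75]
```

```bash
python3 -c "
from rig import bot
print(bot.hand_in())"
```

```text
the job is handed in; nothing more can be done
None
```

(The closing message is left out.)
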